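# Seat a row of spacer blocks in the drilling jig and bolt them in

## Robot

A 7-joint arm with a two-finger parallel gripper is mounted at the origin on the work surface. World frame = base frame: x ahead of the robot, y to its left, z up, the work surface at z = 0. Lengths are in m, angles in rad, forces in N, time in s.
With the tool pointing down it reaches from about 0.4 to 0.85 m from the base axis. Payload 4.5 kg.
Tool frame: the origin (TCP) lies midway between the tips of the shut fingers; the grasp point (between the pads) lies 19 mm behind it (env.pinch_z is the distance from the TCP to the grasp point, in m); z points along the fingers, y is the direction in which the jaws open and shut (so a half turn about z gives the same grasp; the last joint's range is limited). The gripper opens to 88 mm and grips with 3 to 60 N. Pads are 18 mm wide; open, the fingers measure 123 mm over their backs; the gripper's body (75 mm by 187 mm) begins 45 mm behind the grasp point.
Start: joints at [1.27, 0.689, -0.195, 1.565, 0.157, 0.902, -0.215], TCP at [0.205, -0.59, 0.239] pointing down, gripper open.
Joint ranges: [-3.01, 3.01], [-0.46, 2.08], [-1.47, 1.51], [0.13, 2.56], [-1, 4.14], [0.04, 2.09], [-2.66, 2.66]. Speed limits (rad/s): [2.57, 2.57, 3.14, 3.14, 3.14, 3.14, 3.14].

## Interface

Orientations are given as a unit quaternion [w, x, y, z].
In Python, from rig import env gives the robot as it stands.
- The arm moves only by the tool drive_tool, never from a script. Its argument "targets" is one flat list of numbers, 6 for each row, row after row: the shift along the tool's x, y, z in mm, then the turn, a rotation vector about the tool's x, y, z in degrees. In form: [dx, dy, dz, rx, ry, rz, dx, dy, dz, rx, ry, rz, ...]. A call has 1 to 10 rows; each row shifts and turns the pose as measured when the row begins, along the tool's axes as they then stand; what a row does not reach is not made up. A row lasts 1/10 s, in which the tool goes at most 50 mm and 8.59 degrees, less where a joint would pass 70% of its speed; a pose out of reach is approached as far as the arm can. A call is refused whole if a number of a shift passes 50 or a number of a turn 8.59, either way. A call with a gripper value outside its range is refused whole. "jaw" is the opening, from 0 (shut) to 1 (fully open), set as the call begins (left out, the last holds). The fingers move at their own pace and stop on an object; the grip force is fixed at half the most. Time passes only in rows, so rows that do not move let the fingers close. It gives the time, the measured TCP pose, the force and the opening at its end, in the units of the state.
- env.state(): the state, without advancing time (a new reading comes with each control period).
- env.camera(name): name is "scene" or "top"; returns the picture (384x512x3 uint8, red, green, blue); there is no depth.
- env.camera_info(name): a dict with "intrinsics" (3x3 intrinsics, pixels), "k1" (the pictures are not rectified: a ray, as slopes to the right and down, at radius r is drawn at 1 + k1 r^2 times it, then the intrinsics apply), "pose" (4x4, takes a point from camera to world coordinates). Camera axes: x right, y down, z forward; pixel columns grow to the right and rows downward; lengths in m; the calibration is good to about 2 mm. A picture is of the moment at which its call begins. camera_info takes no time and is no camera call.
- env.hand_in(): hands the job in, once; it reports no verdict.
The state is a dict: "time_s": time; "joint_positions": joint angles; "qd": joint speeds; "effort": joint torques, N m; "position": TCP position; "tcp_rot": TCP orientation; "wrist_force": force on the tool from outside, world axes, zero at the start; "wrist_torque": the same for the moment, N m; "gripper_width": finger opening in m.
Only numpy, scipy, OpenCV 4.12 (cv2) and the standard library are available. Lean on these libraries where they do the work, as an engineer would, in place of code of your own. Each camera call takes 0.05 s, during which the arm holds its last target. There are 200 camera calls.

## Task

Four drilled spacer blocks stand touching in the rail of the blue drilling jig: push the last one from behind so that the whole row slides along together, without opening gaps, until the front block is fully home against the yellow end stop. Then push the red knob so that the locking bolt slides all the way in across the rail behind the last block, and move clear. Only push with the fingers: lift nothing off the bench or out of the rail, and leave the spare block, cup, bottle and screwdriver where they are.

Things in the scene. Friction and masses are not known exactly. Their poses are not given: they have to be found in the camera images.
- jig: Blue drilling jig fixed to the bench. Plate 330 x 90 mm, 8 mm thick (x -160 to +170 mm). Origin: on the bench, under the rail's centre line. x runs along the rail towards the yellow end stop, y points to the bolt's side, z up. Stop: 74 mm wide, top 44 mm above the bench. Nothing on the jig is higher than 60 mm.
- rail_rear (a point): Centre of the rail floor at the rail's open rear end, jig x = -160 mm; the floor is 8 mm above the bench. Two steel fences, 10 mm wide, tops 18 mm above the bench, guide the blocks: 52 mm apart inside, 1 mm of play each side.
- stop_face (a point): Centre of the end stop's face that the front block must touch: jig x = 150 mm, y = 0, 26 mm above the bench. The tight row is 144 mm long, so at home the last block's rear face is at jig x = 6 mm and its origin at x = 24 mm.
- block1: Aluminium spacer block, dark hole in its top; 36 mm long (own x, along the rail), 50 mm wide, 36 mm high, about 0.15 kg. Origin: centre of its underside, 8 mm above the bench. The front block of the row, nearest the end stop.
- block2: Aluminium spacer block, dark hole in its top; 36 mm long (own x, along the rail), 50 mm wide, 36 mm high, about 0.15 kg. Origin: centre of its underside, 8 mm above the bench. Second of the row.
- block3: Aluminium spacer block, dark hole in its top; 36 mm long (own x, along the rail), 50 mm wide, 36 mm high, about 0.15 kg. Origin: centre of its underside, 8 mm above the bench. Third of the row.
- block4: Aluminium spacer block, dark hole in its top; 36 mm long (own x, along the rail), 50 mm wide, 36 mm high, about 0.15 kg. Origin: centre of its underside, 8 mm above the bench. Last of the row: push on its rear face, 18 mm from its origin along jig -x. It starts 50 to 100 mm short of home. The whole row slides with about 2 to 6 N.
- bolt (a joint): Locking bolt, a steel rod 12 mm thick, axis 26 mm above the bench at jig x = -4 mm, sliding along jig -y across the rail. 0: drawn back (nose at y = 36 mm, clear of the blocks); 0.036 m: fully in (nose at y = 0). Starts at 0 to 0.006, stays where left, takes about 2 N. It passes 4 mm behind the last block if the row is home, else it hits the blocks.
- bracket_top (a point): Top centre of the bolt's grey guide bracket, at jig x = -4, y = 45 mm, 39 mm above the bench; the bracket is 30 mm along x and 16 mm along y.
- bolt_knob (a point): Point on the axis of the bolt's red knob, 46 mm above the bench: an upright post 14 mm thick, 20 to 54 mm above the bench, with an 18 mm cap up to 60 mm. At jig y = 96 mm with the bolt drawn back, 60 mm when in; push it towards the rail from its outer side (free space; plate ends at y = 73 mm).
- spare: Spare aluminium block like those of the row (36 x 50 x 36 mm), standing on the bench beside the jig. Origin: centre of its underside. Leave alone.
- cup: Open amber cup, 68 mm across, 50 mm high. Origin: centre of its underside. Leave alone.
- oil: White oil bottle with a red cap, 48 mm across, 120 mm high, standing beyond the stop's end of the jig. Origin: centre of its underside. Leave alone.
- driver: Screwdriver lying on the bench beside the rear half of the jig, on the side away from the bolt; about 200 mm long along its own x, under 35 mm high. Leave alone.
Not all that is in view belongs to the job. What is shaped like the block4 but brown or turquoise is not meant.

How it is judged:
By the outcome, as a careful person would: the job done as asked, in the order asked, and still so for the second after the job is handed in, with the robot touching nothing.
It also fails if it takes over 48 s, if anything falls off the work surface, if the arm or the gripper's body presses on something with over 40 N, if the wrist force passes 120 N, or if a joint passes its speed limit or range.

## Working session

There is one attempt and no reset: what is moved stays moved. The work goes in short steps, Python scripts to look and compute and a tool call to move; the robot and the scene stay as the last step left them, time stands still between calls to the robot, and variables do not carry over. Pictures are saved under pics/ and viewed, about 8 in all and at most 12, crops included, and the job is handed in when it is done.

Besides the shell and the picture viewer there is one more tool, called after "Request:" as name(argument=value, ...) on one line, values as JSON. drive_tool: Moves the arm, as the interface text tells. Its arguments: {"type":"object","properties":{"targets":{"type":"array","items":{"type":"number"}},"jaw":{"type":"number"}},"required":["targets"]}

```bash
mkdir -p pics; ls; cat > h.py <<'E'
import numpy as np, cv2
from rig import env
def snap(n,f):
    im=env.camera(n)[:,:,::-1].copy(); cv2.imwrite('pics/'+f,im); return im
def ray(n,u,v):
    c=env.camera_info(n);K=np.array(c['intrinsics']);k=c['k1'];P=np.array(c['pose'])
    d=np.array([(u-K[0,2])/K[0,0],(v-K[1,2])/K[1,1]]);s=d.copy()
    for _ in range(30): s=d/(1+k*(s@s))
    return P[:3,3],P[:3,:3]@np.array([s[0],s[1],1])
def at(n,u,v,z):
    o,d=ray(n,u,v);return o+d*(z-o[2])/d[2]
def proj(n,p):
    c=env.camera_info(n);K=np.array(c['intrinsics']);P=np.array(c['pose'])
    q=P[:3,:3].T@(np.array(p)-P[:3,3]);s=q[:2]/q[2];s=s*(1+c['k1']*(s@s));return np.array([K[0,0]*s[0]+K[0,2],K[1,1]*s[1]+K[1,2]])
E
python3 - <<'E'
from h import *
a=snap('top','t0.png');b=snap('scene','s0.png')
cv2.imwrite('pics/t0b.png',cv2.resize(a,(800,600),interpolation=cv2.INTER_CUBIC))
for n in('top','scene'):
    c=env.camera_info(n);print(n,np.round(c['intrinsics'],1).tolist(),c['k1'],np.round(c['pose'],3).tolist())
print(env.state())
E
```

```text
pics
top [[375.8, 0.0, 257.1], [0.0, 375.8, 188.5], [0.0, 0.0, 1.0]] -0.06254700642007778 [[-0.024, -0.991, 0.131, 0.541], [-0.999, 0.027, 0.017, 0.007], [-0.02, -0.13, -0.991, 0.835], [0.0, 0.0, 0.0, 1.0]]
scene [[385.7, 0.0, 254.4], [0.0, 385.7, 191.9], [0.0, 0.0, 1.0]] -0.10191368173688162 [[-0.628, 0.549, -0.551, 1.1], [0.778, 0.448, -0.441, 0.386], [0.005, -0.705, -0.709, 0.683], [0.0, 0.0, 0.0, 1.0]]
{'time_s': 0.1, 'joint_positions': array([ 1.26979336,  0.68992366, -0.19452501,  1.5662076 ,  0.15733168,
        0.90249812, -0.21510755]), 'qd': array([ 5.50801282e-05, -1.83654064e-03, -3.06970070e-04, -2.56054449e-03,
       -1.14153178e-03,  5.23407957e-05, -6.47532732e-04]), 'effort': array([-3.40699327e-03, -5.28499532e+01, -1.27095055e+00, -1.53834647e+01,
       -5.24432631e-02,  2.06857949e-03,  2.58754989e-05]), 'position': array([ 0.20513756, -0.58979065,  0.23798431]), 'tcp_rot': array([-7.95397291e-04,  9.86013378e-01,  1.66664165e-01, -2.04043477e-04]), 'wrist_force': array([0.10108645, 0.36624484, 0.23956614]), 'wrist_torque': array([-0.03956714,  0.03003524,  0.02984115]), 'gripper_width': 0.08779004862653843}
```

View pics/t0b.png

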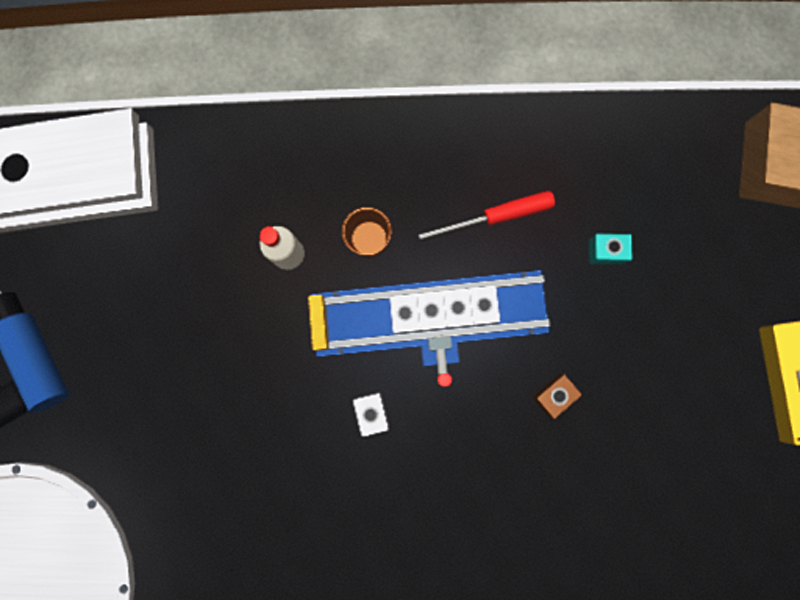

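View pics/s0.png

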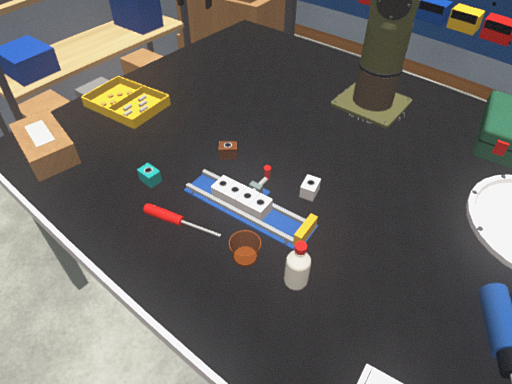

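The top view (800x600) shows the jig with its yellow stop at (318,322) and the row of four white blocks at x 392–498. The knob is at (445,380), and the open rear end is at x≈547. The row's white blocks are the ones meant. The turquoise (613,247) and brown (559,396) blocks are decoys, and the white one at (370,415) is the spare. I'll enlarge the jig.

```bash
python3 - <<'E'
import cv2
a=cv2.imread('pics/t0.png');c=a[165:265,190:360];cv2.imwrite('pics/c0.png',cv2.resize(c,None,fx=4.7,fy=4.7,interpolation=cv2.INTER_CUBIC))
E
```

```text
(no output)
```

View pics/c0.png

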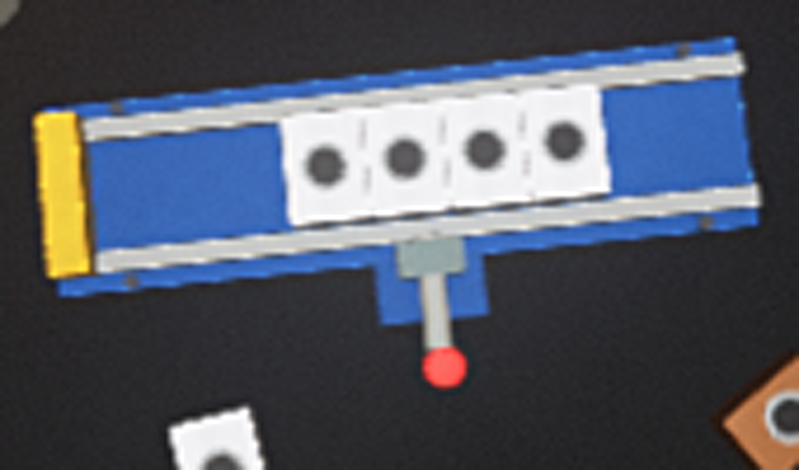

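```bash
cat > fit.py <<'E'
from h import *
from scipy.optimize import least_squares
px=lambda x,y:np.array([(x+.5)/4.7-.5+190,(y+.5)/4.7-.5+165])
# crop px, jig x,y,z (mm)
D=[(735,38,-160,-45,8),(760,225,-160,45,8),(60,295,170,45,8),(33,115,170,-37,44),(80,112,150,-37,44),(47,278,170,37,44),(91,272,150,37,44),
(744,72,-160,-26,18),(758,187,-160,26,18),(760,205,-160,36,18),(432,257,-4,45,39)]
def T(p,x,y,z):
    c,s=np.cos(p[2]),np.sin(p[2]);return [p[0]+(c*x-s*y)/1e3,p[1]+(s*x+c*y)/1e3,z/1e3]
def inv(p,w):
    c,s=np.cos(p[2]),np.sin(p[2]);d=(w[:2]-p[:2])*1e3;return np.array([c*d[0]+s*d[1],-s*d[0]+c*d[1]])
f=lambda p:np.concatenate([proj('top',T(p,*d[2:]))-px(*d[:2]) for d in D])
if __name__=='__main__':
    r=least_squares(f,[.5,0,1.6],loss='soft_l1');print(r.x.tolist());print(np.round(r.fun.reshape(-1,2),2).tolist());np.save('jig.npy',r.x)
    for n,x,y,z in [('knob',444,367,60),('rr-',600,85,44),('rr+',610,192,44),('fr-',280,120,44),('fr+',292,226,44),('hole4',564,140,44),('hole1',326,166,44),('spare',220,465,36)]:
        w=at('top',*px(x,y),z/1e3);print(n,w.round(4),inv(r.x,w).round(1))
    for x,y in[(-110,0),(-4,120),(150,0)]:print(T(r.x,x,y,26))
E
python3 fit.py
```

```text
[0.6239672726951875, -0.02212419877646127, 1.6461272895643744]
[[0.21, -0.14], [0.19, 0.21], [-0.11, 0.49], [-0.25, -0.07], [-0.96, -0.38], [-0.46, -0.13], [-0.42, 0.21], [0.4, 0.32], [0.53, -0.68], [0.7, 0.05], [0.1, -0.03]]
knob [ 0.5305 -0.032   0.06  ] [-2.8 94. ]
rr- [ 0.6546 -0.1075  0.044 ] [-87.4 -24.2]
rr+ [ 0.6061 -0.1098  0.044 ] [-86.1  24.5]
fr- [0.6426 0.0375 0.044 ] [ 58.1 -23.1]
fr+ [0.5946 0.0332 0.044 ] [57.3 25.2]
hole4 [ 0.6301 -0.0901  0.044 ] [-68.3  -1. ]
hole1 [0.6212 0.0173 0.044 ] [39.5 -0.2]
spare [0.4891 0.068  0.036 ] [100.  127.7]
[np.float64(0.6322458436041352), np.float64(-0.13181223487751254), 0.026]
[np.float64(0.5046086358907297), np.float64(-0.03514402289898793), 0.026]
[np.float64(0.6126783123648042), np.float64(0.12745039590679044), 0.026]
```

Request:
drive_tool(targets=[0,0,0,0,0,-8.4,0,0,0,0,0,-8.4,0,0,0,0,0,-8.4,0,0,0,0,0,-8.4,0,0,0,0,0,-8.4,0,0,0,0,0,-8.4,0,0,0,0,0,-8.4,0,0,0,0,0,-8.4,0,0,0,0,0,-8,0,0,0,0,0,0], jaw=0)

```text
time_s: 1.1
position: [0.2027, -0.5866, 0.233]
tcp_rot: [-0.006, 0.666, 0.746, 0.002]
wrist_force: [-0.3, 0.2, 0.1]
gripper_width: 0.0101
```

```bash
cat > go.py <<'E'
from fit import *
from scipy.spatial.transform import Rotation as R
import sys
p=np.load('jig.npy')
def rel(x,y,z):
    s=env.state();q=s['tcp_rot'];r=R.from_quat([q[1],q[2],q[3],q[0]])
    Rd=np.array([[np.cos(p[2]),np.sin(p[2]),0],[np.sin(p[2]),-np.cos(p[2]),0],[0,0,-1]])
    d=r.inv().apply(np.array(T(p,x,y,z))-s['position'])*1e3
    rv=(r.inv()*R.from_matrix(Rd)).as_rotvec(degrees=True)
    print('t',s['time_s'],'jig',inv(p,s['position']).round(1),'z',s['position'][2].round(4),'rel',d.round(1),'rot',rv.round(2),'F',s['wrist_force'].round(1),'w',s['gripper_width'].round(4),'q',s['joint_positions'].round(2))
rel(*map(float,sys.argv[1:4]))
E
python3 go.py -125 0 150
```

```text
Traceback (most recent call last):
  File "go.py", line 11, in <module>
    rel(*map(float,sys.argv[1:4]))
    ~~~^^^^^^^^^^^^^^^^^^^^^^^^^^^
  File "go.py", line 10, in rel
    print('t',s['time_s'],'jig',inv(p,s['position']).round(1),'z',s['position'][2].round(4),'rel',d.round(1),'rot',rv.round(2),'F',s['wrist_force'].round(1),'w',s['gripper_width'].round(4),'q',s['joint_positions'].round(2))
                                                                                                                                                                 ^^^^^^^^^^^^^^^^^^^^^^^^
AttributeError: 'float' object has no attribute 'round'
```

```bash
sed -i "s/s\['gripper_width'\].round(4)/round(s['gripper_width'],4)/;s/s\['position'\]\[2\].round(4)/round(float(s['position'][2]),4)/" go.py
python3 go.py -125 0 150
```

```text
t 1.1 jig [-531.2  462.5] z 0.233 rel [387.7 477.7  85.1] rot [-0.3  -0.66  2.13] F [-0.3  0.2  0.1] w 0.0101 q [ 1.47  0.74 -0.57  1.56  0.45  0.99  0.87]
```

Request:
drive_tool(targets=[30,37,4,0,0,1,30,37,4,0,0,1,30,37,4,0,0,0,30,37,4,0,0,0,30,37,4,0,0,0,30,37,4,0,0,0,30,37,4,0,0,0,30,37,4,0,0,0,30,37,4,0,0,0,30,37,4,0,0,0])

```text
time_s: 2.1
position: [0.5583, -0.2643, 0.188]
tcp_rot: [-0.007, 0.702, 0.712, -0.002]
wrist_force: [0.4, -1.5, -0.2]
gripper_width: 0.0005
```

```bash
python3 go.py -125 0 120
```

```text
t 2.1 jig [-236.5   83.7] z 0.188 rel [116.   77.6  67.8] rot [-0.72 -0.41 -3.48] F [ 0.4 -1.5 -0.2] w 0.0005 q [ 0.62  0.78 -0.47  1.62  0.42  0.87  0.  ]
```

Request:
drive_tool(targets=[25,20,14,0,0,-1,25,20,14,0,0,-1,25,20,14,0,0,-1,25,15,14,0,0,0,0,0,0,0,0,0])

```text
time_s: 2.6
position: [0.6376, -0.1465, 0.129]
tcp_rot: [-0.007, 0.685, 0.729, 0.001]
wrist_force: [-0.4, 0.3, 0.2]
gripper_width: 0.0006
```

```bash
python3 go.py -125 0 70
```

```text
t 2.6 jig [-125.    -4.2] z 0.129 rel [-0.8 -3.7 59.1] rot [-0.42 -0.7  -0.78] F [-0.4  0.3  0.2] w 0.0006 q [ 0.39  0.89 -0.44  1.54  0.45  0.82 -0.16]
```

Request:
drive_tool(targets=[0,-4,30,-0.4,-0.7,-0.8,0,0,30,0,0,0,0,0,0,0,0,0])

```text
time_s: 2.9
position: [0.634, -0.1469, 0.0681]
tcp_rot: [0.001, 0.682, 0.731, -0.001]
wrist_force: [-0.1, -0.0, -0.4]
gripper_width: 0.0007
```

```bash
python3 go.py -125 0 24; python3 - <<'E'
from h import *
b=snap('scene','s1.png');cv2.imwrite('pics/c1.png',cv2.resize(b[100:270,130:350],None,fx=3.5,fy=3.5,interpolation=cv2.INTER_CUBIC))
E
```

```text
t 2.9 jig [-125.2   -0.6] z 0.0681 rel [ 0.3 -0.6 44.1] rot [ 0.05  0.16 -0.39] F [-0.1 -0.  -0.4] w 0.0007 q [ 0.36  0.96 -0.38  1.59  0.51  0.69 -0.21]
```

View pics/c1.png

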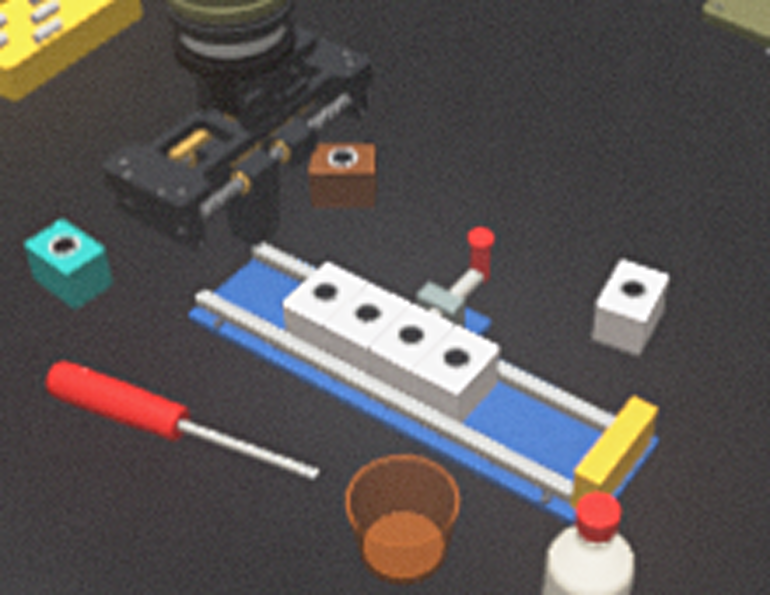

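The crop shows the hand behind the row, with the tips at about (255,235). The driver, cup and bottle are clear. I'll check the projection before descending.

```bash
python3 - <<'E'
from h import *
from fit import T
p=np.load('jig.npy');f=lambda w:((proj('scene',w)-[130,100]+.5)*3.5-.5).round(0)
print('tcp',f(env.state()['position']))
for q in [(-160,26,18),(-160,-26,18),(-86.5,-25,44),(-86.5,25,44),(57.5,-25,44),(57.5,25,44),(-3,94,60),(150,37,44),(150,-37,44)]: print(q,f(T(p,*q)))
E
```

```text
tcp [254. 233.]
(-160, 26, 18) [248. 248.]
(-160, -26, 18) [201. 288.]
(-86.5, -25, 44) [279. 302.]
(-86.5, 25, 44) [324. 261.]
(57.5, -25, 44) [455. 393.]
(57.5, 25, 44) [497. 346.]
(-3, 94, 60) [479. 236.]
(150, 37, 44) [630. 395.]
(150, -37, 44) [570. 470.]
```

Both cameras agree to about 2 mm. I'll descend and start a gentle approach.

Request:
drive_tool(targets=[0,0,22,0,0,0,0,0,21,0,0,0,0,0,0,0,0,0,8,0,0,0,0,0,8,0,0,0,0,0,5,0,0,0,0,0,4,0,0,0,0,0,4,0,0,0,0,0])

```text
time_s: 3.75
position: [0.6408, -0.1201, 0.0384]
tcp_rot: [0.01, 0.687, 0.727, 0.005]
wrist_force: [0.0, -0.3, 0.6]
gripper_width: 0.0004
```

```bash
python3 go.py -3 0 24
```

```text
t 3.75 jig [-98.9  -9.4] z 0.0384 rel [ 95.8 -11.4  13.4] rot [ 1.18  0.46 -1.06] F [ 0.  -0.3  0.6] w 0.0004 q [ 0.3   1.   -0.34  1.62  0.53  0.6  -0.29]
```

Request:
drive_tool(targets=[-4,-9,2,1.2,0.5,-1,0,0,7,0,0,0,0,0,6,0,0,0,0,0,0,0,0,0])

```text
time_s: 4.15
position: [0.6311, -0.1248, 0.0222]
tcp_rot: [-0.001, 0.68, 0.734, -0.001]
wrist_force: [0.1, -1.1, 0.5]
gripper_width: 0.0003
```

```bash
python3 go.py -3 0 24
```

```text
t 4.15 jig [-102.9    0.6] z 0.0222 rel [99.9  0.7 -1.7] rot [-0.14 -0.06  0.06] F [ 0.1 -1.1  0.5] w 0.0003 q [ 0.31  1.02 -0.35  1.62  0.54  0.6  -0.26]
```

Request:
drive_tool(targets=[3,0,0,0,0,0,3,0,0,0,0,0,3,0,0,0,0,0,3,0,0,0,0,0])

```text
time_s: 4.55
position: [0.6298, -0.1151, 0.0214]
tcp_rot: [-0.0, 0.68, 0.733, -0.002]
wrist_force: [-0.2, -2.7, -1.0]
gripper_width: 0.0003
```

```bash
python3 go.py -3 0 24
```

```text
t 4.55 jig [-93.1   1.2] z 0.0214 rel [90.1  1.1 -2.8] rot [-0.21  0.12 -0.08] F [-0.2 -2.7 -1. ] w 0.0003 q [ 0.29  1.02 -0.34  1.63  0.54  0.59 -0.28]
```

Request:
drive_tool(targets=[4,0.3,-1,0,0,0,4,0,-0.5,0,0,0,4,0,0,0,0,0,4,0,0,0,0,0,4,0,0,0,0,0,4,0,0,0,0,0])

```text
time_s: 5.15
position: [0.6275, -0.0907, 0.0226]
tcp_rot: [-0.0, 0.681, 0.732, -0.003]
wrist_force: [-0.6, -3.3, -2.3]
gripper_width: 0.0009
```

```bash
python3 go.py -3 0 24
```

```text
t 5.15 jig [-68.7   1.7] z 0.0226 rel [65.7  1.5 -1.7] rot [-0.3   0.26 -0.13] F [-0.6 -3.3 -2.3] w 0.0009 q [ 0.25  1.01 -0.33  1.65  0.54  0.58 -0.32]
```

Request:
drive_tool(targets=[4,0.6,-0.5,0,0,0,4,0.3,0,0,0,0,4,0.3,0,0,0,0,4,0.3,0,0,0,0,4,0.3,0,0,0,0,4,0,0,0,0,0,4,0,0,0,0,0,4,0,0,0,0,0])

```text
time_s: 5.95
position: [0.6264, -0.0562, 0.023]
tcp_rot: [-0.0, 0.681, 0.732, -0.004]
wrist_force: [-0.6, -1.8, -1.9]
gripper_width: 0.0004
```

```bash
python3 go.py -3 0 24
```

```text
t 5.95 jig [-34.1   0.1] z 0.023 rel [31.1  0.1 -1.2] rot [-0.36  0.29 -0.12] F [-0.6 -1.8 -1.9] w 0.0004 q [ 0.19  1.01 -0.32  1.67  0.53  0.56 -0.38]
```

Request:
drive_tool(targets=[4,0,-0.5,0,0,0,4,0,0,0,0,0,4,0.2,0,0,0,0,4,0.2,0,0,0,0,3,0.2,0,0,0,0,2,0,0,0,0,0])

```text
time_s: 6.55
position: [0.6247, -0.0325, 0.0231]
tcp_rot: [-0.001, 0.68, 0.733, -0.004]
wrist_force: [-0.5, -2.5, -1.2]
gripper_width: 0.0003
```

```bash
python3 go.py -3 0 24
```

```text
t 6.55 jig [-10.4   0.1] z 0.0231 rel [ 7.4  0.1 -0.9] rot [-0.44  0.26 -0.08] F [-0.5 -2.5 -1.2] w 0.0003 q [ 0.15  1.   -0.31  1.68  0.52  0.56 -0.41]
```

Request:
drive_tool(targets=[2,0,0,0,0,0,2,0,0,0,0,0,2,0,0,0,0,0])

```text
time_s: 6.85
position: [0.6242, -0.0264, 0.0231]
tcp_rot: [-0.001, 0.681, 0.733, -0.004]
wrist_force: [0.2, -2.7, -2.3]
gripper_width: 0.0005
```

Request:
drive_tool(targets=[2,0,0,0,0,0,2,0,0,0,0,0])

```text
time_s: 7.05
position: [0.6241, -0.0252, 0.0231]
tcp_rot: [0.001, 0.681, 0.732, -0.006]
wrist_force: [-1.0, -7.2, -1.3]
gripper_width: 0.0005
```

Request:
drive_tool(targets=[2,0,0,0,0,0,2,0,0,0,0,0])

```text
time_s: 7.25
position: [0.624, -0.0254, 0.0232]
tcp_rot: [0.003, 0.682, 0.731, -0.008]
wrist_force: [-0.5, -5.7, -0.7]
gripper_width: 0.0005
```

```bash
python3 go.py -3 0 24
```

```text
t 7.25 jig [-3.3  0.2] z 0.0232 rel [ 0.3  0.2 -0.9] rot [-0.48  0.84 -0.33] F [-0.5 -5.7 -0.7] w 0.0005 q [ 0.12  1.   -0.3   1.68  0.52  0.55 -0.43]
```

Request:
drive_tool(targets=[5,0,0,0,0,0,6,0,0,0,0,0])

```text
time_s: 7.45
position: [0.6239, -0.0255, 0.0233]
tcp_rot: [0.008, 0.684, 0.729, -0.013]
wrist_force: [0.9, -12.7, -1.2]
gripper_width: 0.0001
```

```bash
python3 go.py -3 0 24; python3 - <<'E'
from h import *
b=snap('scene','s2.png');cv2.imwrite('pics/c2.png',cv2.resize(b[140:270,170:350],None,fx=4.4,fy=4.4,interpolation=cv2.INTER_CUBIC))
E
```

```text
t 7.45 jig [-3.3  0.3] z 0.0233 rel [ 0.3  0.3 -0.7] rot [-0.54  1.68 -0.69] F [  0.9 -12.7  -1.2] w 0.0001 q [ 0.11  1.   -0.29  1.68  0.53  0.55 -0.45]
```

View pics/c2.png

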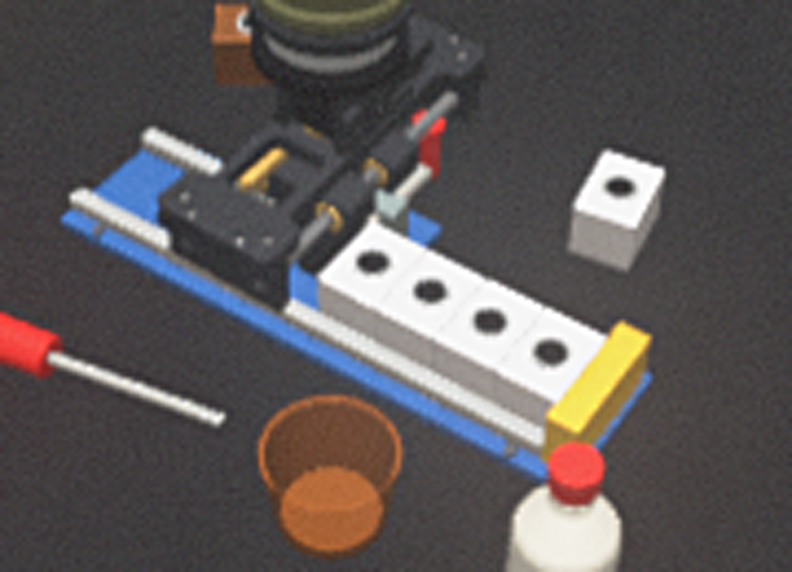

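The row is home: block 1 meets the yellow stop at about (600,345) and the four blocks are tight. The push stalled at 12.7 N. Next I'll back off straight and lift.

Request:
drive_tool(targets=[-6,0,-1,0,0,0,-10,0,0,0,0,0,-10,0,0,0,0,0,-10,0,0,0,0,0,0,0,-20,-0.5,1.5,-0.7,0,0,-35,0,0,0,0,0,-35,0,0,0,0,0,0,0,0,0])

```text
time_s: 8.3
position: [0.6275, -0.061, 0.1183]
tcp_rot: [-0.001, 0.679, 0.734, 0.003]
wrist_force: [0.1, -0.6, 0.2]
gripper_width: 0.0003
```

```bash
python3 go.py -4 145 110; python3 - <<'E'
from h import *
E
```

```text
t 8.3 jig [-39.   -0.6] z 0.1183 rel [  35.2 -145.6    8.1] rot [ 0.13 -0.31  0.09] F [ 0.1 -0.6  0.2] w 0.0003 q [ 0.25  0.87 -0.4   1.64  0.46  0.72 -0.3 ]
```

Request:
drive_tool(targets=[9,-36,0,0,0,0,9,-36,0,0,0,0,9,-36,0,0,0,0,9,-36,0,0,0,0,0,0,0,0,0,0])

```text
time_s: 8.8
position: [0.476, -0.0358, 0.1169]
tcp_rot: [-0.002, 0.68, 0.733, 0.005]
wrist_force: [0.4, 0.3, 0.3]
gripper_width: 0.0005
```

```bash
python3 go.py -4 145 34
```

```text
t 8.8 jig [ -2.5 148.5] z 0.1169 rel [-2.3  3.2 82.9] rot [ 0.27 -0.58 -0.06] F [0.4 0.3 0.3] w 0.0005 q [ 0.18  0.73 -0.3   2.11  0.54  0.38 -0.49]
```

Request:
drive_tool(targets=[-1,0,28,0.3,-0.6,0,0,0,28,0,0,0,0,0,24,0,0,0,0,0,0,0,0,0])

```text
time_s: 9.2
position: [0.4792, -0.0361, 0.0344]
tcp_rot: [0.001, 0.68, 0.733, 0.002]
wrist_force: [-0.1, 0.3, -0.1]
gripper_width: 0.0005
```

```bash
python3 go.py -3.5 86.5 34; python3 - <<'E'
from h import *
b=snap('scene','s3.png');cv2.imwrite('pics/c3.png',cv2.resize(b[120:250,170:350],None,fx=4.4,fy=4.4,interpolation=cv2.INTER_CUBIC))
E
```

```text
t 9.2 jig [ -3.  145.4] z 0.0344 rel [-0.5 58.9  0.7] rot [ 0.27 -0.1  -0.  ] F [-0.1  0.3 -0.1] w 0.0005 q [ 0.05  0.89 -0.12  2.13  0.64  0.15 -0.58]
```

View pics/c3.png

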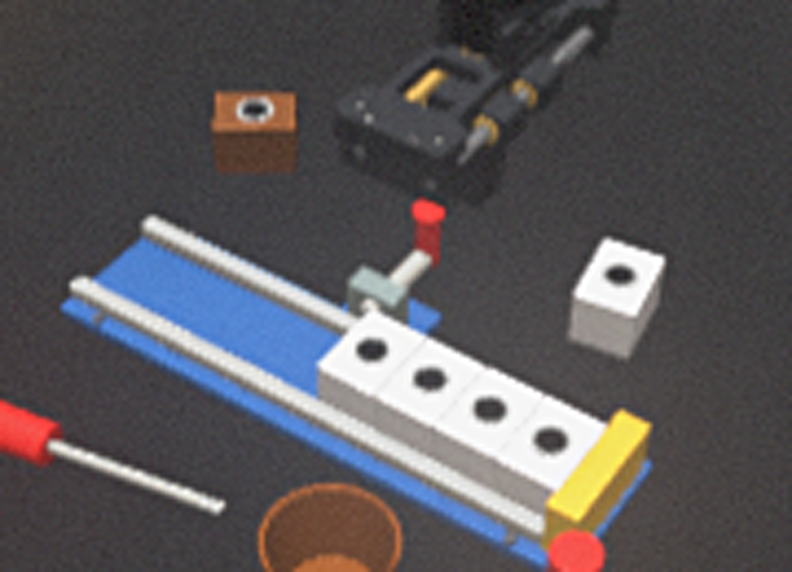

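The row is still home and tight, and the knob at (428,230) stands free with the hand on its outer side. Next is the bolt push.

Request:
drive_tool(targets=[0,8,0,0,0,0,0,7,0,0,0,0,0,4,0,0,0,0,0,4,0,0,0,0,0,4,0,0,0,0])

```text
time_s: 9.75
position: [0.5113, -0.0346, 0.0392]
tcp_rot: [0.003, 0.681, 0.732, 0.005]
wrist_force: [-1.7, 0.1, -0.5]
gripper_width: 0.0005
```

```bash
python3 go.py -3.5 86.5 34
```

```text
t 9.75 jig [ -4.  113.3] z 0.0392 rel [ 0.6 26.7  5.6] rot [ 0.66 -0.13 -0.14] F [-1.7  0.1 -0.5] w 0.0005 q [ 0.1   0.89 -0.19  2.04  0.62  0.25 -0.56]
```

Contact is at about 2 N and the x alignment is good.

Request:
drive_tool(targets=[0,4,3,0.6,0,0,0,4,0,0,0,0,0,4,0,0,0,0,0,4,0,0,0,0])

```text
time_s: 10.15
position: [0.5269, -0.0338, 0.0363]
tcp_rot: [-0.002, 0.681, 0.732, -0.0]
wrist_force: [-1.9, 0.4, 2.2]
gripper_width: 0.0005
```

```bash
python3 go.py -3.5 86.5 36
```

```text
t 10.15 jig [-4.3 97.7] z 0.0363 rel [ 0.8 11.2  0.3] rot [-0.17 -0.11 -0.15] F [-1.9  0.4  2.2] w 0.0005 q [ 0.12  0.91 -0.23  1.98  0.6   0.32 -0.53]
```

Request:
drive_tool(targets=[0,3,0,0,0,0,0,3,0,0,0,0,0,3,0,0,0,0])

```text
time_s: 10.45
position: [0.5366, -0.0331, 0.0363]
tcp_rot: [-0.002, 0.681, 0.732, -0.001]
wrist_force: [-2.0, -0.6, 2.1]
gripper_width: 0.0007
```

Request:
drive_tool(targets=[0,3,0,0,0,0,0,3,0,0,0,0])

```text
time_s: 10.65
position: [0.5423, -0.0327, 0.0363]
tcp_rot: [-0.002, 0.681, 0.732, -0.001]
wrist_force: [-7.5, 0.4, 4.9]
gripper_width: 0.0004
```

Request:
drive_tool(targets=[0,3,0,0,0,0,0,4,0,0,0,0])

```text
time_s: 10.85
position: [0.5422, -0.0328, 0.0359]
tcp_rot: [-0.006, 0.681, 0.733, -0.007]
wrist_force: [-10.8, -0.3, 10.1]
gripper_width: 0.0005
```

```bash
python3 go.py -3.5 86.5 36
```

```text
t 10.85 jig [-4.5 82.4] z 0.0359 rel [ 1.  -4.1  0. ] rot [-1.11  0.05 -0.11] F [-10.8  -0.3  10.1] w 0.0005 q [ 0.13  0.92 -0.27  1.92  0.58  0.4  -0.51]
```

The bolt push stalled at 10.8 N. I'll back off, lift clear and check.

Request:
drive_tool(targets=[0,-5,0,0,0,0,0,-12,0,0,0,0,0,-20,0,-1,0,0,0,-20,0,0,0,0,0,-10,-25,0,0,0,0,-10,-40,0,0,0,0,0,-40,0,0,0,-40,0,-20,0,0,0,-40,0,0,0,0,0,0,0,0,0,0,0])

```text
time_s: 11.85
position: [0.4772, -0.1189, 0.1669]
tcp_rot: [0.006, 0.679, 0.734, 0.006]
wrist_force: [0.3, -0.6, -0.4]
gripper_width: 0.0005
```

```bash
python3 go.py -4 60 100; python3 - <<'E'
from h import *
b=snap('scene','s4.png');a=snap('top','t4.png')
c=cv2.resize(b[140:250,170:350],(800,489),interpolation=cv2.INTER_CUBIC);cv2.imwrite('pics/c4.png',c)
cv2.imwrite('pics/c5.png',cv2.resize(a[165:265,190:360],None,fx=4.7,fy=4.7,interpolation=cv2.INTER_CUBIC))
E
```

```text
t 11.85 jig [-85.4 153.7] z 0.1669 rel [81.1 92.7 68.5] rot [ 1.01 -0.    0.18] F [ 0.3 -0.6 -0.4] w 0.0005 q [ 0.43  0.66 -0.43  2.04  0.52  0.53 -0.3 ]
```

View pics/c4.png

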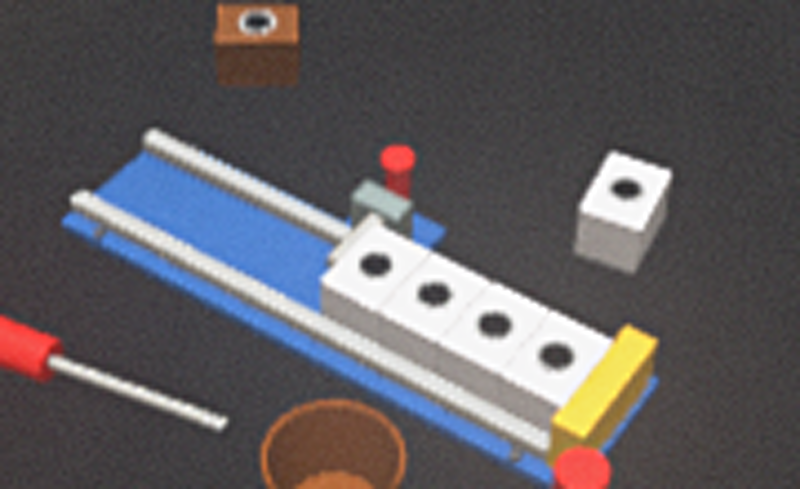

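View pics/c5.png

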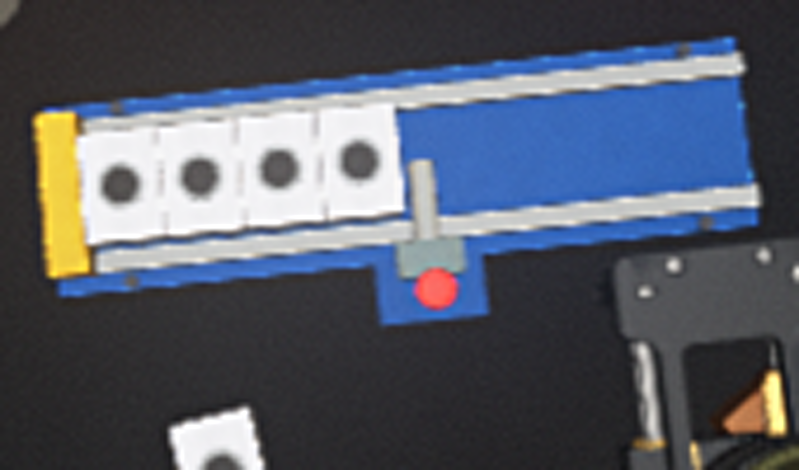

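The top crop shows the row tight against the stop (x 78–400). The bolt crosses behind block 4 with its nose at (420,160), and the knob is at (436,288). I'll put numbers on these.

```bash
python3 - <<'E'
from fit import *
p=np.load('jig.npy')
for n,x,y,z in [('knob (-4,60)',436,288,60),('nose (-4,0)',420,160,32),('rear4 (6)',402,160,44),('hole4 (24,0)',359,160,44),('hole1 (132,0)',121,185,44)]: print(n,inv(p,at('top',*px(x,y),z/1e3)).round(1))
E
```

```text
knob (-4,60) [-3.  59.6]
nose (-4,0) [-3.4  0.2]
rear4 (6) [5.2 0.6]
hole4 (24,0) [24.4 -1.4]
hole1 (132,0) [132.3  -1. ]
```

Everything matches the expected home values within about 1.5 mm, so I'm handing in.

```bash
python3 -c "
from rig import env
print(env.hand_in())"
```

```text
the job is handed in; nothing more can be done
None
```

I pushed the row of four blocks home against the yellow stop, slid the locking bolt fully in behind the last block, and moved the arm clear. The job was handed in just after 11.9 s of robot time.

- **Row:** I pushed block 4 from behind with the shut fingers until the push stalled at about 13 N. In the last top picture, holes 4 and 1 measure jig x = 24.4 and 132.3 mm (24 and 132 expected), and no gaps show between the blocks.
- **Bolt:** I pushed the red knob from its outer side until it stalled at about 11 N. The knob measures y = 59.6 mm (60 expected) and the bolt nose y = 0.2 mm (0 expected).
- **Clear of the scene:** The arm stands clear with nothing touching. The spare block, cup and screwdriver look unmoved in the pictures. I did not measure them or re-check the whole bottle, but no move went near it.
- **What disagreed:** On the first descent the tool drifted about 9 mm sideways and stopped about 14 mm too high. I corrected this before touching the row. The last push on the knob also showed about 10 N upward on the wrist, which I did not explain, and it was gone once the arm was clear.

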